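# Pack the coffee tin into its twist-lock canister

### The arm

A 7-joint arm with a two-finger parallel gripper is mounted at the origin on the work surface. World frame = base frame: x ahead of the robot, y to its left, z up, the work surface at z = 0. Lengths are in m, angles in rad, forces in N, time in s.
With the tool pointing down it reaches from about 0.35 to 0.9 m from the base axis. Payload 8.1 kg.
Tool frame: the origin (TCP) lies at the very end of the fingers, on their centre line; the grasp point (between the pads) lies 19 mm behind it; z points along the fingers, y is the line along which they close (so a half turn about z gives the same grasp; the last joint's range is limited). The gripper opens to 92 mm and grips with 3 to 60 N. Pads are 19 mm wide; open, the fingers measure 130 mm over their backs; the gripper's body (75 mm by 190 mm) begins 47 mm behind the grasp point.
Start: joints at [1.066, 0.434, 0.025, 1.573, -0.012, 1.134, -0.075], TCP at [0.244, -0.575, 0.227] pointing down, gripper open.
Joint ranges: [-2.62, 2.62], [-0.44, 2.09], [-1.27, 1.32], [0.08, 2.57], [-1.32, 4.46], [0.12, 2], [-2.74, 2.74]. Speed limits (rad/s): [2.22, 2.22, 3.01, 3.01, 3.14, 3.14, 3.14].

### API

Orientations are given as a rotation vector (axis times angle).
In Python, from cell import readout, cams, job gives the robot as it stands.
- The arm moves only by the tool drive_tool, never from a script. Its argument "commands" is a list of rows, each a list of 3 entries, a list of its own where there are three numbers: the turn, a rotation vector about the tool's x, y, z in rad, then the shift along the tool's x, y, z in cm, then the gripper's target within -1 to 1 (fully open at 1, half-way at 0, shut at -1). A call has 1 to 20 rows; each row is the pose to reach, as a shift and turn from the pose commanded when the call began, along the tool's axes at that moment; what a row does not reach only later rows make up. A row lasts 1/12 s, in which the tool goes at most 41.7 mm and 7.16 degrees, less where a joint would pass 70% of its speed; a pose out of reach is approached as far as the arm can. A call with a gripper value outside its range is refused whole. The fingers move at their own pace and stop on an object; "newtons" is the grip in N (left out, the last holds). Time passes only in rows, so rows that repeat a pose let the fingers close. It gives the time, the measured TCP pose, the force, the opening and the grip force at its end, in the units of the state.
- readout.observe(): the state, without advancing time (a new reading comes with each control period).
- cams.get_image(name): name is "side" or "top" or "wrist"; returns the picture (400x640x3 uint8, blue, green, red); there is no depth.
- cams.camera_info(name): a dict with "camera_matrix" (3x3 intrinsics, pixels), "R" (3x3) and "t" (3): a world point X has camera coordinates R X + t. Camera axes: x right, y down, z forward; pixel columns grow to the right and rows downward; lengths in m; the calibration is good to about 2 mm. A picture is of the moment at which its call begins: read the wrist's pose just before it. camera_info takes no time and is no camera call; for the wrist camera it gives the pose at the moment of the call.
- job.sign_off(): hands the job in; it is judged then, once.
The state is a dict: "clock": time; "joints": joint angles; "dq": joint speeds; "joint_efforts": joint torques, N m; "position": TCP position; "ee_rot": TCP orientation; "force": force on the tool from outside, world axes, zero at the start; "ft_torque": the same for the moment, N m; "width": opening from 0.0 (shut) to 1.0 (fully open); "gripper_force": force on a finger pad.
Only numpy, scipy, OpenCV 4.12 (cv2) and the standard library are available. Lean on these libraries where they do the work, as an engineer would, in place of code of your own. Each camera call takes 0.05 s, during which the arm holds its last target. There are 200 camera calls.

### The job

Pack the coffee away: stand the small tin upright in the canister base, then fetch the tall cover with the flat grip bar from the slanted rack and lower it over the tin, its bar turned about 70 degrees anticlockwise (seen from above) of the line through the base's two ears, until its rim rests all round on the base's shoulder. Twist it clockwise until it stops with the bar in line with the ears, and let go. Leave the cups, the other two covers and everything else where they stand.

Things in the scene. Friction and masses are not known exactly. Their poses are not given: they have to be found in the camera images.
- tin_mid (a point): centre (half-way up) of the small closed aluminium tin, a plain upright cylinder 38 mm in diameter and 80 mm tall, about 120 g, loose on the table between the two cups; z up its axis. Standing in the base's well, its upper 47 mm show above the neck.
- base: canister base, aluminium, fixed to the table by a suction foot 104 mm across; origin on the table on its axis, z up. Body 80 mm in diameter up to a flat shoulder at height 24 mm. Two small ears (10 mm wide, ends 54 mm from the axis, 12 to 22 mm high) stick out along its +x and -x: they mark the locked position of the cover's bar.
- base_neck (a point): centre of the top of the base's neck, 41 mm above the table; axes as the base. Neck 57 mm in outer diameter with a round well of 50 mm diameter, its floor 8 mm above the table. It carries two opposite lugs, 67 mm across, 31 to 36 mm above the table; seen from above, counted anticlockwise from +x, they span -66 to +26 and 114 to 206 degrees.
- base_track (a point): on the base's axis at shoulder height (24 mm); axes as the base. The cover's tabs drop between the lugs when its bar (x) is 44 to 96 degrees (best 70) anticlockwise of the base's x, or half a turn from that. Turned clockwise some 70 degrees, the tabs run under the lugs (2 mm play) to stops; the bar is then in line with the base's x, either way round.
- cap_mid (a point): centre (half-way up, 54.5 mm above its open rim) of the cover to use: a hollow aluminium shell open below, outside 79 mm, inside 73 mm in diameter, 75 mm tall, topped by a flat grip bar; about 200 g. z from rim to bar, x along the bar. Starts in one of the rack's slots, its axis tilted 0.56 rad towards the rack's front. On the base this point is 78.5 mm above the table.
- cap_grip (a point): on the cover's axis in its bar, 98 mm above the rim: where to grip, across the bar. Bar 50 mm long (x), 12 mm thick (y), from 75 to 109 mm above the rim. Axes as cap_mid; in the rack x runs up the slope. Two inward tabs at the rim (36 degrees wide, 5 mm high, 63 mm between faces) lie under the bar's ends.
- rack: bamboo cup rack, fixed, left of the robot; origin on the table at its centre, front to its -x (about towards world -y). 334 mm along y, from -65 to +85 mm along x. A board slopes up to +x at 0.56 rad, with a 12 mm ledge at its lower end and three slots 92 mm wide at y = -100, 0 and 100 mm. In each leans a cover, its rim's centre at x = -16, z = 51 mm, held by nothing but the ledge.
- rack_rail (a point): middle of the rack's front upper dowel (12 mm thick, along y, on end posts), 195 mm above the table, 34 mm before the rack's origin; axes as the rack. It overhangs the covers, so a gripper coming straight down on a bar hits it: approach along the cover's axis, and draw the cover out along it by 150 mm to be clear.
- knob_mid (a point): centre of another cover of 79 mm diameter, 109 mm tall, with a round knob in place of a bar, in another slot of the rack; leave alone
- low_mid (a point): centre of a low cover (79 mm diameter, shell 42 mm tall, 76 mm with its flat bar), in another slot of the rack; leave alone
- cup_a: handleless white ceramic cup, 64 mm in diameter at the rim, 55 mm tall, origin at the centre of its underside; stands close to one side of the tin; leave alone
- cup_b: the same kind of cup, close to the opposite side of the tin; leave alone
- jebena: black clay jebena (coffee pot) on a grey ring, fixed, 178 mm tall, belly 110 mm in diameter, spout to its +x to 83 mm, handle to its +y to 66 mm; origin under its centre on the table

How it is judged:
By the outcome, as a careful person would: the job done as asked, in the order asked, and still so for the second after the job is handed in, with the robot touching nothing.
It also fails if it takes over 64 s, if anything falls off the work surface, if the arm or the gripper's body presses on something with over 40 N, if the wrist force passes 120 N, or if a joint passes its speed limit or range.

## Working session

There is one attempt and no reset: what is moved stays moved. The work goes in short steps, Python scripts to look and compute and a tool call to move; the robot and the scene stay as the last step left them, time stands still between calls to the robot, and variables do not carry over. Pictures are saved under pics/ and viewed, at most 10 in all, crops included, and the job is handed in when it is done.

Besides the shell and the picture viewer there is one more tool, called after "Request:" as name([rows], argument=value, ...), one row to a line, values as JSON. drive_tool: Moves the arm, as the interface text tells. Its arguments: {"type":"object","properties":{"commands":{"type":"array"},"newtons":{"type":"number"}},"required":["commands"]}

```bash
mkdir -p pics; ls; python3 - <<'E'
from cell import readout, cams, job
import cv2,numpy as np
s=readout.observe();print(s)
for n in("side","top"):
    cv2.imwrite(f"pics/{n}0.png",cams.get_image(n)); i=cams.camera_info(n)
    R=np.array(i["R"]);print(n,np.round(i["camera_matrix"],1).tolist(),np.round(R,3).tolist(),"pos",-R.T@np.array(i["t"]))
E
```

```text
pics
{'clock': 0.0, 'joints': array([ 1.0664213 ,  0.43521315,  0.0249678 ,  1.57412552, -0.01158451,
        1.13400362, -0.07507182]), 'dq': array([ 0.00084682,  0.0018079 ,  0.00078532,  0.00039352,  0.00029831,
       -0.00038611,  0.00039786]), 'joint_efforts': array([ 5.59332912e-04, -6.67847586e+01,  9.85076465e-01, -3.14461648e+01,
       -6.05337764e-02,  4.30018036e-02,  1.34269289e-04]), 'position': array([ 0.24414439, -0.57476642,  0.22594004]), 'ee_rot': array([-3.07692137e+00, -6.26517236e-01,  7.41728106e-04]), 'force': array([-0.1862578 ,  0.64457915,  0.07948869]), 'ft_torque': array([-0.01223638, -0.01468622, -0.03239228]), 'gripper_force': 0.0, 'width': 0.999549146340479}
side [[464.6, 0.0, 319.1], [0.0, 464.6, 194.0], [0.0, 0.0, 1.0]] [[-0.961, -0.274, 0.025], [-0.177, 0.548, -0.817], [0.211, -0.79, -0.575]] pos [0.39205432 0.76967559 0.72821993]
top [[361.8, 0.0, 322.8], [0.0, 361.8, 204.4], [0.0, 0.0, 1.0]] [[0.015, -1.0, 0.011], [-0.986, -0.017, -0.164], [0.165, -0.009, -0.986]] pos [ 0.43961977 -0.05497593  1.10336004]
```

View pics/top0.png

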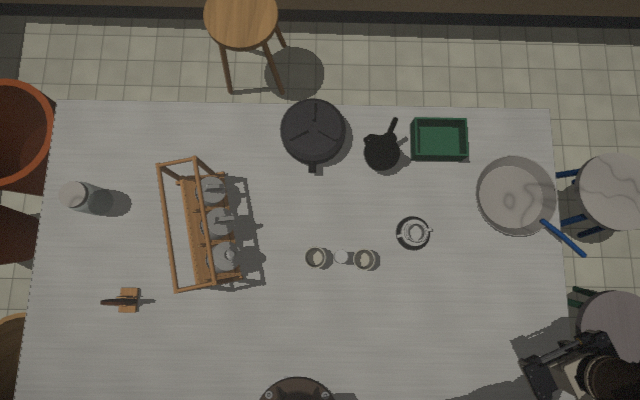

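View pics/side0.png

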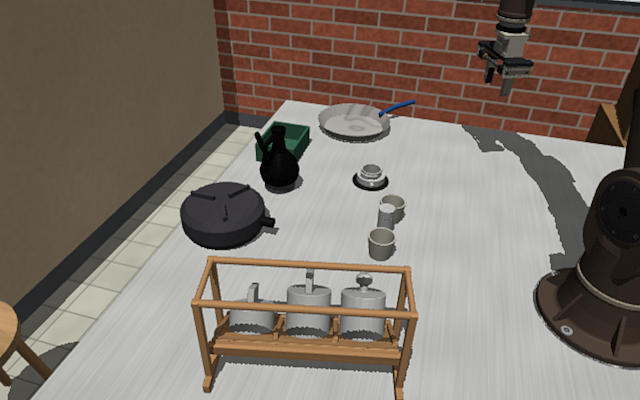

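Top view: tin about (341,257) between the cups at (317,257) and (365,259), base at (414,233), jebena at (382,150), and the rack at the left with covers at (213,190), (220,222) and (226,256). Side view: low barred cover left, tall barred cover in the middle (308,290), knob cover right.

```bash
cat > h.py <<'E'
from cell import readout, cams, job
import cv2,numpy as np
from scipy.spatial.transform import Rotation as Ro
def cam(n):
    i=cams.camera_info(n);return [np.array(i[k],float) for k in("camera_matrix","R","t")]
def ray(C,u,v):
    K,R,t=C;d=R.T@np.linalg.inv(K)@[u,v,1];return -R.T@t,d
def onz(C,u,v,z):
    o,d=ray(C,u,v);return o+d*(z-o[2])/d[2]
def proj(C,X):
    K,R,t=C;p=(K@(R@np.atleast_2d(X).T+t[:,None]));return (p[:2]/p[2]).T
def tri(C1,p1,C2,p2):
    (a,d),(b,e)=ray(C1,*p1),ray(C2,*p2)
    s=np.linalg.lstsq(np.c_[d,-e],b-a,rcond=None)[0]
    P,Q=a+d*s[0],b+e*s[1];return (P+Q)/2,np.linalg.norm(P-Q)
def rel(pos,R,p0=None,R0=None):
    "turn (rad) and shift (cm) in the tool axes, from the present pose"
    s=readout.observe();p0=s["position"] if p0 is None else p0
    R0=Ro.from_rotvec(s["ee_rot"]) if R0 is None else R0
    return (R0.inv()*R).as_rotvec(),R0.inv().apply(np.array(pos)-p0)*100
def down(yang):
    "tool z down, tool y at world angle yang"
    y=np.array([np.cos(yang),np.sin(yang),0]);z=np.array([0,0,-1.]);return Ro.from_matrix(np.c_[np.cross(y,z),y,z])
E
python3 - <<'E'
from h import *
T=cam("top");S=cam("side")
print("tin",onz(T,341,257,.08),"cups",onz(T,317,257,.055),onz(T,365,259,.055),"base",onz(T,414,233,.041),onz(S,371,172,.041))
print("tin side",onz(S,386,208,.08))
print("bar", tri(T,(221,216),S,(310,271)))
W=cam("wrist");s=readout.observe();R0=Ro.from_rotvec(s["ee_rot"]);print("wrist cam in tool",R0.inv().apply(-W[1].T@W[2]-s["position"]),np.round(R0.as_matrix().T@W[1].T,3).tolist(),W[0][0,0])
im=cv2.imread("pics/top0.png");a=cv2.resize(im[140:300,150:270],None,fx=3.6,fy=3.6,interpolation=2)
im=cv2.imread("pics/side0.png");b=cv2.resize(im[250:395,190:420],None,fx=3.4,fy=3.4,interpolation=2)
h=max(a.shape[0],b.shape[0]);
P=lambda q:cv2.copyMakeBorder(q,0,h-q.shape[0],0,0,0)
o=np.hstack([P(a),P(b)]);f=800/o.shape[1];print(a.shape,b.shape,f)
cv2.imwrite("pics/rack0.png",cv2.resize(o,None,fx=f,fy=f))
E
```

```text
tin [ 0.46179675 -0.11728231  0.08      ] cups [ 0.46127052 -0.04995245  0.055     ] [ 0.45772743 -0.18773682  0.055     ] base [ 0.5359715  -0.33435798  0.041     ] [ 0.53606185 -0.31985985  0.041     ]
tin side [ 0.46499618 -0.11376614  0.08      ]
bar (array([0.55898734, 0.20518951, 0.14957325]), np.float64(0.007788382570444847))
wrist cam in tool [ 7.77964542e-02 -1.55169724e-04 -1.57874005e-01] [[-0.0, -0.958, -0.287], [1.0, -0.0, 0.0], [-0.0, -0.287, 0.958]] 283.33215858614983
(576, 432, 3) (493, 782, 3) 0.6589785831960461
```

```bash
python3 - <<'E'
from h import *
print(rel([0.47,-0.17,0.26],down(0)))
E
```

```text
(array([-1.34226075e-03, -6.88823693e-04, -1.16906770e+00]), array([ 36.61308219, -28.4352275 ,  -3.36398809]))
```

View pics/rack0.png

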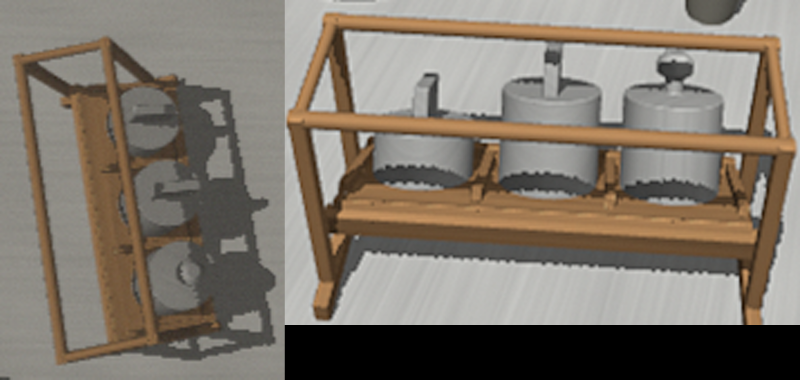

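The middle cover is the tall one with the flat bar (zoom left (170,190), right (552,65)); low one upper-left, knob one lower.

Request:
drive_tool([
  [[0,0,-1.169],[36.6,-28.4,-3.4],1],
  [[0,0,-1.169],[36.6,-28.4,-3.4],1],
  [[0,0,-1.169],[36.6,-28.4,-3.4],1],
  [[0,0,-1.169],[36.6,-28.4,-3.4],1],
  [[0,0,-1.169],[36.6,-28.4,-3.4],1],
  [[0,0,-1.169],[36.6,-28.4,-3.4],1],
  [[0,0,-1.169],[36.6,-28.4,-3.4],1],
  [[0,0,-1.169],[36.6,-28.4,-3.4],1],
  [[0,0,-1.169],[36.6,-28.4,-3.4],1],
  [[0,0,-1.169],[36.6,-28.4,-3.4],1],
  [[0,0,-1.169],[36.6,-28.4,-3.4],1],
  [[0,0,-1.169],[36.6,-28.4,-3.4],1],
  [[0,0,-1.169],[36.6,-28.4,-3.4],1],
  [[0,0,-1.169],[36.6,-28.4,-3.4],1],
])

```text
clock: 1.27
position: [0.4699, -0.1709, 0.2604]
ee_rot: [-2.22, -2.222, 0.001]
force: [0.3, -0.9, -0.4]
width: 0.999
gripper_force: 0.0
```

```bash
python3 - <<'E'
from h import *
s=readout.observe();C=cam("wrist");cv2.imwrite("pics/w1.png",cams.get_image("wrist"));import pickle;pickle.dump(C,open("w1.pkl","wb"))
print(s["position"],s["joints"],s["ee_rot"])
E
```

```text
[ 0.46993119 -0.17085928  0.26038785] [ 0.58385288  0.23767687 -0.4162199   1.79353823  0.10574372  1.13297063
  0.13389277] [-2.22017420e+00 -2.22209278e+00  1.24105652e-03]
```

View pics/w1.png

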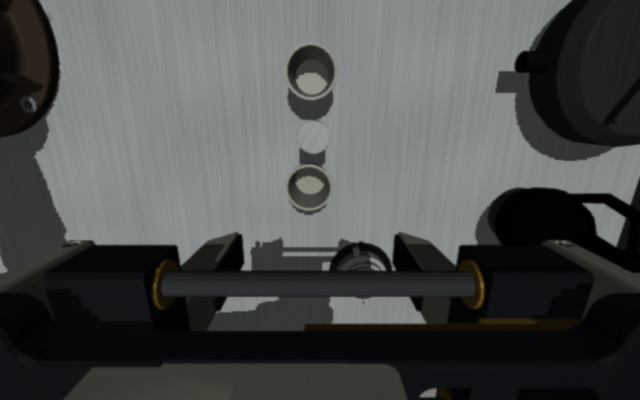

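The wrist view shows the tin's top at (313,137), cups at (311,72) and (309,188), base half-hidden behind the gripper at (360,262).

```bash
python3 - <<'E'
from h import *
import pickle
C=pickle.load(open("w1.pkl","rb"));im=cv2.imread("pics/w1.png")
g=cv2.resize(cv2.cvtColor(im,6),None,fx=4,fy=4,interpolation=2)
def hough(box,r0,r1,z):
    x0,y0,x1,y1=[4*b for b in box];c=cv2.HoughCircles(cv2.GaussianBlur(g[y0:y1,x0:x1],(7,7),0),3,1.5,400,param1=80,param2=0.5 if 0 else 20,minRadius=r0*4,maxRadius=r1*4) if 0 else cv2.HoughCircles(cv2.GaussianBlur(g[y0:y1,x0:x1],(7,7),0),cv2.HOUGH_GRADIENT,1,400,param1=60,param2=12,minRadius=r0*4,maxRadius=r1*4)
    u,v,r=c[0][0]/4;u+=box[0];v+=box[1];P=onz(C,u,v,z);print(u,v,r,P,"diam",2*np.linalg.norm(onz(C,u+r,v,z)-P));
hough((285,110,345,165),12,22,.08)
hough((270,30,350,110),18,30,.055)
hough((270,155,350,220),16,26,.055)
T=cam("top");it=cv2.imread("pics/top0.png")
print(cv2.cvtColor(im,6)[130:145:4,290:338:3])
E
```

```text
313.375 137.375 16.125 [ 0.46453844 -0.11742755  0.08      ] diam 0.03767281930980565
307.625 71.375 26.85 [ 0.45766175 -0.04322222  0.055     ] diam 0.06321506601838159
309.125 187.375 20.425 [ 0.45829571 -0.18384537  0.055     ] diam 0.05392909673626789
[[141 139 137 137 149 145 143 147 149 147 146 148 149 142 141 143]
 [141 140 135 146 145 142 145 149 146 146 147 149 149 140 140 142]
 [141 140 137 144 142 143 150 146 144 145 148 149 148 134 140 141]
 [141 141 137 138 140 149 146 143 145 148 150 147 147 138 140 142]]
```

Request:
drive_tool([
  [[0,0,0],[5.4,-0.6,8],1],
  [[0,0,0],[5.4,-0.6,8],1],
  [[0,0,0],[5.4,-0.6,8],1],
  [[0,0,0],[5.4,-0.6,21.8],1],
  [[0,0,0],[5.4,-0.6,21.8],1],
  [[0,0,0],[5.4,-0.6,21.8],1],
  [[0,0,0],[5.4,-0.6,21.8],1],
  [[0,0,0],[5.4,-0.6,21.8],1],
  [[0,0,0],[5.4,-0.6,21.8],1],
  [[0,0,0],[5.4,-0.6,21.8],-1],
  [[0,0,0],[5.4,-0.6,21.8],-1],
  [[0,0,0],[5.4,-0.6,21.8],-1],
  [[0,0,0],[5.4,-0.6,21.8],-1],
  [[0,0,0],[5.4,-0.6,21.8],-1],
  [[0,0,0],[5.4,-0.6,21.8],-1],
  [[0,0,0],[5.4,-0.6,21.8],-1],
], newtons=25)

```text
clock: 2.65
position: [0.4643, -0.1168, 0.0429]
ee_rot: [2.221, 2.221, 0.0]
force: [0.8, 0.0, 0.0]
width: 0.538
gripper_force: 0.0
```

Request:
drive_tool([
  [[0,0,0],[0,0,0],-1],
  [[0,0,0],[0,0,0],-1],
  [[0,0,0],[0,0,0],-1],
  [[0,0,0],[0,0,0],-1],
  [[0,0,0],[0,0,0],-1],
  [[0,0,0],[0,0,0],-1],
  [[0,0,0],[0,0,0],-1],
  [[0,0,0],[0,0,-4],-1],
  [[0,0,0],[0,0,-8],-1],
  [[0,0,0],[0,0,-12],-1],
  [[0,0,0],[0,0,-16],-1],
])

```text
clock: 3.57
position: [0.4635, -0.1164, 0.2043]
ee_rot: [-2.22, -2.221, 0.0]
force: [1.0, -1.3, -1.5]
width: 0.405
gripper_force: 25.0
```

Request:
drive_tool([
  [[0,0,0],[-4,1,-3],-1],
  [[0,0,0],[-8,2.1,-5.6],-1],
  [[0,0,0],[-12,3.1,-5.6],-1],
  [[0,0,0],[-16,4.2,-5.6],-1],
  [[0,0,0],[-20,5.2,-5.6],-1],
  [[0,0,0],[-24,6.3,-5.6],-1],
  [[0,0,0],[-27.9,7.3,-5.6],-1],
  [[0,0,0],[-27.9,7.3,-5.6],-1],
  [[0,0,0],[-27.9,7.3,-5.6],-1],
  [[0,0,0],[-27.9,7.3,-5.6],-1],
])

```text
clock: 4.4
position: [0.5367, -0.3962, 0.2575]
ee_rot: [-2.222, -2.218, 0.0]
force: [1.3, 0.7, -0.4]
width: 0.408
gripper_force: 25.0
```

```bash
python3 - <<'E'
from h import *
s=readout.observe();C=cam("wrist");im=cams.get_image("wrist");cv2.imwrite("pics/w2.png",im);import pickle;pickle.dump(C,open("w2.pkl","wb"))
print(s["position"],s["joints"],s["ee_rot"])
p=proj(C,[.536,-.325,.03])[0];print(p);u,v=map(int,p);u0,v0=max(u-90,0),max(v-90,0)
cv2.imwrite("pics/w2c.png",cv2.resize(im[v0:v0+150,u0:u0+180],None,fx=4,fy=4,interpolation=2));print(u0,v0)
E
```

```text
[ 0.53673582 -0.39617685  0.25753055] [ 0.75900892  0.51105327 -0.32514504  1.39003396  0.16376976  1.26885279
  0.42216565] [-2.22170629e+00 -2.21843647e+00  2.07606960e-05]
[317.38054531 121.15821012]
227 31
```

View pics/w2c.png

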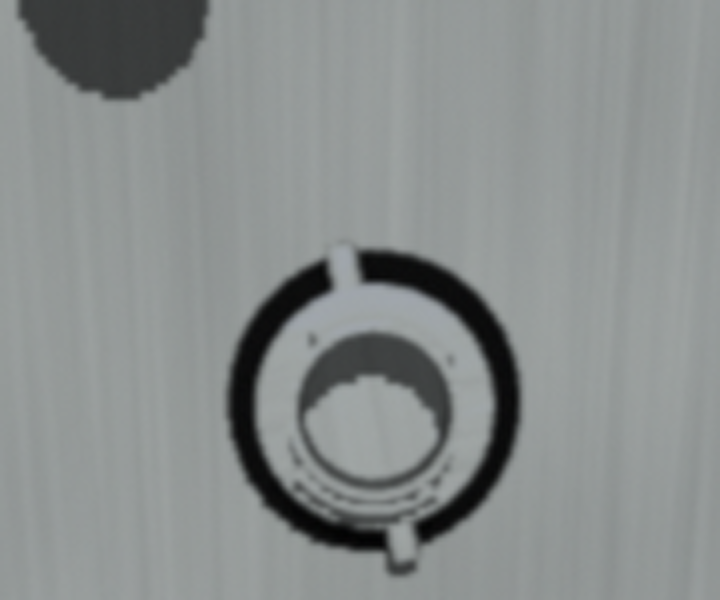

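Crop shows the base: black foot ring centred (375,400), well rim centred (376,408), ears ending at about (342,245) and (401,562).

```bash
python3 - <<'E'
from h import *
import pickle
C=pickle.load(open("w2.pkl","rb"));im=cv2.imread("pics/w2.png")
q=lambda a,b:((a+.5)/4-.5+227,(b+.5)/4-.5+31)
w=onz(C,*q(376,408.5),.041);print("well",w,"diam",np.linalg.norm(onz(C,*q(300,408),.041)-onz(C,*q(452,408),.041)),np.linalg.norm(onz(C,*q(376,332),.041)-onz(C,*q(376,485),.041)))
g=cv2.cvtColor(im,6)[80:175,270:365];m=(g<45).astype(np.uint8)
cs,_=cv2.findContours(m,cv2.RETR_EXTERNAL,cv2.CHAIN_APPROX_NONE);c=max(cs,key=len)
h=cv2.convexHull(np.vstack([c]));P=np.array([onz(C,u+270,v+80,.004)[:2] for u,v in h[:,0]])
(cx,cy),(d1,d2),_=cv2.fitEllipse((P*1e4).astype(np.float32));print("foot",cx/1e4,cy/1e4,d1/10,d2/10)
a=onz(C,*q(343,246),.022);b=onz(C,*q(401,562),.022);d=a-b
print("ears",a,b,(a+b)/2,np.linalg.norm(d),np.degrees(np.arctan2(d[1],d[0])))
T=cam("top");print(proj(T,w))
# tin in the hand
print(readout.observe()["position"])
E
```

```text
well [ 0.54017522 -0.33918712  0.041     ] diam 0.04891368342521388 0.047978296112753296
foot 0.546606396484375 -0.338858544921875 86.08294067382812 97.233056640625
ears [ 0.52954019 -0.28876386  0.022     ] [ 0.54919929 -0.39280081  0.022     ] [ 0.53936974 -0.34078234  0.022     ] 0.10587807559162536 100.70059382955309
[[415.59668241 231.60186529]]
[ 0.53711185 -0.39480622  0.25803397]
```

Request:
drive_tool([
  [[0,0,0],[3,0.2,2],-1],
  [[0,0,0],[5.5,0.3,5],-1],
  [[0,0,0],[5.5,0.3,9],-1],
  [[0,0,0],[5.5,0.3,13],-1],
  [[0,0,0],[5.5,0.3,16],-1],
  [[0,0,0],[5.5,0.3,18],-1],
  [[0,0,0],[5.5,0.3,19.5],-1],
  [[0,0,0],[5.5,0.3,20.2],-1],
  [[0,0,0],[5.5,0.3,20.2],-1],
  [[0,0,0],[5.5,0.3,20.2],-1],
])

```text
clock: 5.28
position: [0.5407, -0.34, 0.0576]
ee_rot: [2.22, 2.222, 0.001]
force: [0.4, -0.9, -0.9]
width: 0.407
gripper_force: 25.0
```

Request:
drive_tool([
  [[0,0,0],[0,0,0.3],-1],
  [[0,0,0],[0,0,0.5],-1],
  [[0,0,0],[0,0,0.6],-1],
  [[0,0,0],[0,0,0.65],-1],
  [[0,0,0],[0,0,0.65],-1],
])

```text
clock: 5.7
position: [0.5404, -0.3409, 0.0508]
ee_rot: [2.221, 2.221, 0.0]
force: [-0.7, 1.1, 3.3]
width: 0.403
gripper_force: 25.0
```

Request:
drive_tool([
  [[0,0,0],[0,0,0],0.4],
  [[0,0,0],[0,0,0],0.4],
  [[0,0,0],[0,0,0],0.4],
  [[0,0,0],[0,0,0],0.4],
  [[0,0,0],[0,0,0],0.4],
  [[0,0,0],[0,0,0],0.4],
  [[0,0,0],[0,0,-3],0.4],
  [[0,0,0],[0,0,-7],0.4],
  [[0,0,0],[0,0,-11],0.4],
  [[0,0,0],[0,0,-15],0.4],
  [[0,0,0],[-3,0,-19],0.4],
  [[0,0,0],[-6.5,0,-20.5],0.4],
  [[0,0,0],[-6.5,0,-20.5],0.4],
  [[0,0,0],[-6.5,0,-20.5],0.4],
])

```text
clock: 6.87
position: [0.5397, -0.4096, 0.2568]
ee_rot: [2.224, 2.214, -0.001]
force: [-0.2, 0.5, -1.2]
width: 0.702
gripper_force: 0.0
```

```bash
python3 - <<'E'
from h import *
import pickle
s=readout.observe();C=cam("wrist");im=cams.get_image("wrist");cv2.imwrite("pics/w3.png",im);pickle.dump(C,open("w3.pkl","wb"))
print(s["position"])
p=proj(C,[.54,-.34,.03])[0];u,v=map(int,p);u0,v0=max(u-50,0),max(v-50,0)
a=cv2.resize(im[v0:v0+100,u0:u0+100],None,fx=4,fy=4,interpolation=2);print(u0,v0)
it=cv2.imread("pics/side0.png");b=cv2.resize(it[255:345,285:385],None,fx=4,fy=4,interpolation=2)
b=cv2.copyMakeBorder(b,0,40,0,0,0)
cv2.imwrite("pics/w3c.png",np.hstack([a,b]))
# rack wood mask -> front dowel lines in top
T=cam("top");S=cam("side");q=lambda a,b:(150+a/2.372,140+b/2.372)
f1,f2=q(106,42),q(154,341);A,B=onz(T,*f1,.195),onz(T,*f2,.195);print("front rail",A,B,np.linalg.norm(A-B))
r1,r2=q(18,60),q(62,358);A,B=onz(T,*r1,.195),onz(T,*r2,.195);print("rear rail",A,B,np.linalg.norm(A-B))
k=.659*3.4;q=lambda a,b:(190+(a-285)/k,250+b/k)
A,B=onz(S,*q(330,20),.195),onz(S,*q(777,44),.195);print("side front",A,B,np.linalg.norm(A-B))
A,B=onz(S,*q(293,118),.195),onz(S,*q(792,148),.195);print("side rear",A,B,np.linalg.norm(A-B))
E
```

```text
[ 0.53968612 -0.40961079  0.25684112]
267 71
front rail [0.70799746 0.27067586 0.195     ] [0.38969301 0.19796389 0.195     ] 0.3265038373566033
rear rail [0.6859719  0.36442684 0.195     ] [0.371243   0.29106032 0.195     ] 0.3231670273737152
side front [0.70768745 0.27202465 0.195     ] [0.38812144 0.19819109 0.195     ] 0.32798449761361254
side rear [0.68797031 0.3644112  0.195     ] [0.36708906 0.29188096 0.195     ] 0.32897630076854667
```

View pics/w3c.png

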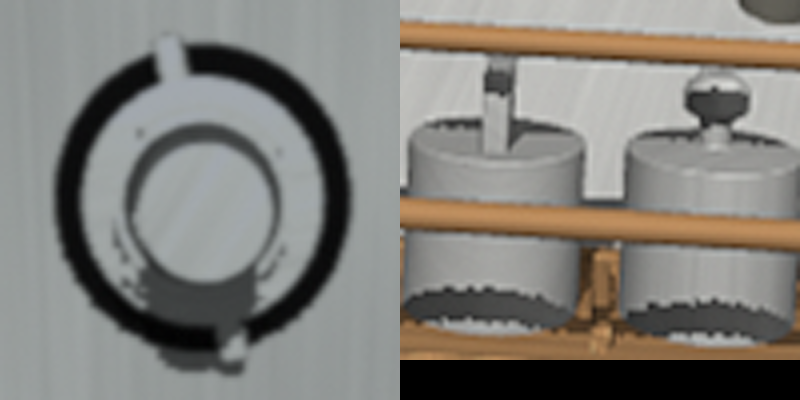

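The tin stands in the well (left crop, top at (205,213), base unchanged); right crop shows the middle cover with bar top (500,65). Rail ends from the two cameras agree within 2 mm.

```bash
cat >> h.py <<'E'
RX=np.array([-.2245,.9745,0]);RX/=np.linalg.norm(RX);AX=-np.sin(.56)*RX+np.cos(.56)*np.array([0,0,1])
RIM=np.array([.5444,.2522,.051]);Zt=-AX;Yt=np.cross(RX,[0,0,1]);Xt=np.cross(Yt,Zt);RG=Ro.from_matrix(np.c_[Xt,Yt,Zt])
E
python3 - <<'E'
from h import *
import pickle
C=pickle.load(open("w3.pkl","rb"));q=lambda a,b:((a+.5)/4-.5+267,(b+.5)/4-.5+71)
im=cv2.imread("pics/w3.png")
print("well x",onz(C,*q(203.5,195),.041),"tin",onz(C,*q(206,212),.088))
a=onz(C,*q(169,38),.022);b=onz(C,*q(231,352),.022);d=a-b;print("ears",(a+b)/2,np.linalg.norm(d),np.degrees(np.arctan2(d[1],d[0])))
c=np.array([q(57,195),q(351,195)]);e=[onz(C,*k,.003) for k in c];print("foot",(e[0]+e[1])/2,np.linalg.norm(e[0]-e[1]))
print(Xt,Yt,Zt,RG.as_rotvec())
print(rel(RIM+.231*AX-.07*Xt,RG))
T=cam("top");S=cam("side")
for h in (.075,.109):print(h,[proj(K,[RIM+h*AX+s*Xt for s in(-.025,.025)]).round(1).tolist() for K in(T,S)])
E
```

```text
well x [ 0.54006539 -0.33704992  0.041     ] tin [ 0.54067348 -0.34084608  0.088     ]
ears [ 0.53931572 -0.33930391  0.022     ] 0.10272291713352011 101.26688634526512
foot [ 0.54030862 -0.33765885  0.003     ] 0.10261320829914349
[-0.19020397  0.82562926  0.5311862 ] [ 0.97447539  0.22449433 -0.        ] [-0.11924829  0.51762788 -0.84725511] [-1.65844068 -2.08394303 -0.47689179]
(array([ 0.06448773,  0.55821584, -0.22257237]), array([48.19719837,  4.42727992,  4.56224511]))
0.075 [[[230.2, 220.1], [212.4, 222.1]], [[310.0, 285.0], [308.6, 292.2]]]
0.109 [[[234.3, 217.4], [216.0, 219.4]], [[310.9, 266.7], [309.5, 272.7]]]
```

Request:
drive_tool([
  [[0.01,0.1,-0.04],[4,0.3,0.3],-0.2],
  [[0.01,0.2,-0.08],[8,0.7,0.6],-0.2],
  [[0.02,0.3,-0.12],[12,1,1],-0.2],
  [[0.03,0.4,-0.15],[16,1.4,1.5],-0.2],
  [[0.05,0.5,-0.18],[20,1.8,2],-0.2],
  [[0.064,0.558,-0.223],[24,2.2,2.5],-0.2],
  [[0.064,0.558,-0.223],[28,2.6,3],-0.2],
  [[0.064,0.558,-0.223],[32,3,3.5],-0.2],
  [[0.064,0.558,-0.223],[36,3.3,3.8],-0.2],
  [[0.064,0.558,-0.223],[40,3.7,4.2],-0.2],
  [[0.064,0.558,-0.223],[44,4.1,4.4],-0.2],
  [[0.064,0.558,-0.223],[48.2,4.4,4.6],-0.2],
  [[0.064,0.558,-0.223],[48.2,4.4,4.6],-0.2],
  [[0.064,0.558,-0.223],[48.2,4.4,4.6],-0.2],
  [[0.064,0.558,-0.223],[48.2,4.4,4.6],-0.2],
])

```text
clock: 8.17
position: [0.5833, 0.0768, 0.2086]
ee_rot: [-1.653, -2.086, -0.474]
force: [-0.2, -1.4, -0.2]
width: 0.402
gripper_force: 0.0
```

```bash
python3 - <<'E'
from h import *
s=readout.observe();C=cam("wrist");im=cams.get_image("wrist");cv2.imwrite("pics/w4.png",im);import pickle;pickle.dump(C,open("w4.pkl","wb"))
print(s["position"],s["joints"].round(2),rel(RIM+.231*AX,RG))
for h in (0,.075,.109):print(h,proj(C,[RIM+h*AX+k*Xt for k in(-.025,0,.025)]).round(1).tolist())
E
```

```text
[0.58334399 0.07682865 0.20858318] [ 0.48  0.6  -0.6   1.59 -0.25  1.16  0.29] (array([-2.13061613e-03, -2.62877535e-05,  1.21205898e-03]), array([ 6.96366234,  0.13176031, -0.14069633]))
0 [[319.5, 142.3], [319.6, 123.0], [319.7, 102.9]]
0.075 [[319.7, 148.5], [319.8, 124.8], [320.0, 99.9]]
0.109 [[319.8, 152.4], [320.0, 125.9], [320.1, 97.9]]
```

View pics/w4.png

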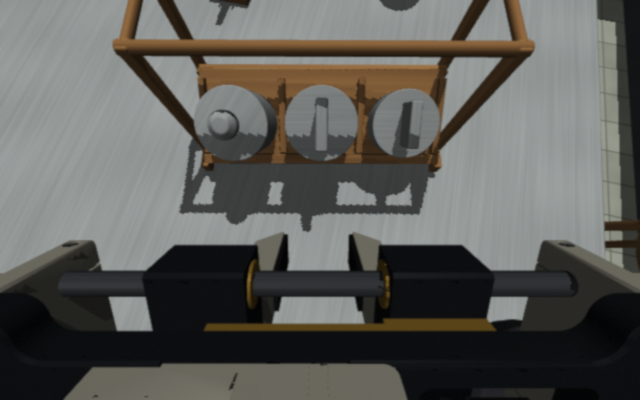

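The wrist view shows the middle cover's bar running (322,97)–(322,151), within 2 px of prediction; knob cover left, low cover right.

Request:
drive_tool([
  [[0,0,0],[3.5,0.2,0],-0.2],
  [[0,0,0],[7,0.3,0],-0.2],
  [[0,0,0],[7,0.3,2],-0.2],
  [[0,0,0],[7,0.3,5],-0.2],
  [[0,0,0],[7,0.3,8],-0.2],
  [[0,0,0],[7,0.3,11],-0.2],
  [[0,0,0],[7,0.3,13],-0.2],
  [[0,0,0],[7,0.3,14.4],-0.2],
  [[0,0,0],[7,0.3,14.8],-0.2],
  [[0,0,0],[7,0.3,14.8],-0.2],
  [[0,0,0],[7,0.3,14.8],-0.2],
])

```text
clock: 9.13
position: [0.5567, 0.2101, 0.1213]
ee_rot: [-1.658, -2.085, -0.477]
force: [-0.4, -0.7, 0.6]
width: 0.4
gripper_force: 0.0
```

```bash
python3 - <<'E'
from h import *
im=cams.get_image("wrist");cv2.imwrite("pics/w5.png",im);s=readout.observe();print(rel(RIM+.081*AX,RG),s["force"],s["joints"].round(2))
C=cam("wrist");print(proj(C,[RIM+.109*AX+k*Xt for k in(-.025,0,.025)]).round(1).tolist())
E
```

```text
(array([0.00075277, 0.00016719, 0.00108414]), array([-0.03750417, -0.28223705,  0.22032898])) [-0.07560391 -0.34581257 -0.45340953] [ 0.3   0.66 -0.62  1.76 -0.26  0.84  0.19]
[[312.8, 311.2], [312.6, 271.0], [312.4, 226.7]]
```

View pics/w5.png

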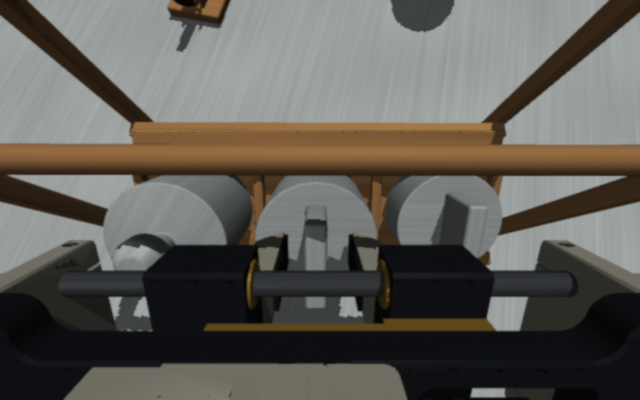

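Bar between the fingers (316, 206–308), fingers centred on about u=319: roughly 1 mm off.

Request:
drive_tool([
  [[0,0,0],[0,-0.1,0.1],-0.2],
  [[0,0,0],[0,-0.1,0.15],-1],
  [[0,0,0],[0,-0.1,0.15],-1],
  [[0,0,0],[0,-0.1,0.15],-1],
  [[0,0,0],[0,-0.1,0.15],-1],
  [[0,0,0],[0,-0.1,0.15],-1],
  [[0,0,0],[0,-0.1,0.15],-1],
  [[0,0,0],[0,-0.1,0.15],-1],
  [[0,0,0],[0,-0.1,0.15],-1],
  [[0,0,0],[0,-0.1,0.15],-1],
], newtons=50)

```text
clock: 10.02
position: [0.5549, 0.2118, 0.12]
ee_rot: [-1.656, -2.086, -0.477]
force: [0.0, -2.5, 2.9]
width: 0.126
gripper_force: 50.0
```

Request:
drive_tool([
  [[0,0,0],[0,0,-1],-1],
  [[0,0,0],[0,0,-3],-1],
  [[0,0,0],[0,0,-5.5],-1],
  [[0,0,0],[0,0,-8],-1],
  [[0,0,0],[0,0,-10.5],-1],
  [[0,0,0],[0,0,-13],-1],
  [[0,0,0],[0,0,-15.5],-1],
  [[0,0,0],[0,0,-17],-1],
  [[0,0,0],[0,0,-17],-1],
  [[0,0,0],[0,0,-17],-1],
])

```text
clock: 10.85
position: [0.5754, 0.1233, 0.2638]
ee_rot: [-1.657, -2.086, -0.477]
force: [-0.1, 1.5, -2.9]
width: 0.126
gripper_force: 50.0
```

```bash
python3 - <<'E'
from h import *
R=down(np.radians(80.7))
print(rel([.540,-.339,.26],R)); s=readout.observe();R0=Ro.from_rotvec(s["ee_rot"]);print(s["joints"].round(2))
# stage 1: upright in place, yaw kept, then stage 2
R1=down(np.radians(13));print("upright",rel([.56,.0,.30],R1)); print("then",rel([.540,-.339,.26],R,np.array([.56,.0,.30]),R1))
E
```

```text
(array([ 0.33056056, -0.49208558, -1.14783588]), array([-37.68192255, -13.89208826, -23.16912387]))
[ 0.44  0.53 -0.62  1.56 -0.28  1.21  0.21]
upright (array([ 4.04409929e-04, -5.59711119e-01,  1.26232062e-03]), array([-7.96108047, -4.27918275, -9.25964532]))
then (array([ 0.       ,  0.       , -1.1815879]), array([-32.58124309,  -9.57458087,   4.        ]))
```

Request:
drive_tool([
  [[0,-0.11,0],[-1.6,-0.9,-1.9],-1],
  [[0,-0.22,0],[-3.2,-1.7,-3.7],-1],
  [[0,-0.34,0],[-4.8,-2.6,-5.6],-1],
  [[0,-0.45,0],[-6.4,-3.4,-7.4],-1],
  [[0,-0.56,0],[-8,-4.3,-9.3],-1],
  [[0,-0.56,0],[-8,-4.3,-9.3],-1],
])

```text
clock: 11.35
position: [0.5589, 0.0006, 0.3011]
ee_rot: [1.944, 2.46, -0.005]
force: [-0.4, 1.7, -1.4]
width: 0.128
gripper_force: 50.0
```

Request:
drive_tool([
  [[0,0,-0.11],[-3.2,-1,0.4],-1],
  [[0,0,-0.22],[-6.4,-2,0.8],-1],
  [[0,0,-0.33],[-9.6,-2.9,1.2],-1],
  [[0,0,-0.44],[-12.8,-3.8,1.6],-1],
  [[0,0,-0.55],[-16,-4.8,2],-1],
  [[0,0,-0.66],[-19.2,-5.7,2.4],-1],
  [[0,0,-0.77],[-22.4,-6.6,2.8],-1],
  [[0,0,-0.88],[-25.6,-7.6,3.2],-1],
  [[0,0,-0.99],[-29,-8.6,3.6],-1],
  [[0,0,-1.1],[-32.5,-9.6,4],-1],
  [[0,0,-1.18],[-32.5,-9.6,4],-1],
  [[0,0,-1.18],[-32.5,-9.6,4],-1],
  [[0,0,-1.18],[-32.5,-9.6,4],-1],
])

```text
clock: 12.43
position: [0.54, -0.3368, 0.2579]
ee_rot: [-0.256, -3.129, -0.008]
force: [0.1, 1.8, -1.6]
width: 0.132
gripper_force: 50.0
```

```bash
python3 - <<'E'
from h import *
R=down(np.radians(80.7));s=readout.observe();print(s["joints"].round(2),s["force"],s["ft_torque"])
print(rel([.540,-.339,.26],R))
for n in("side","wrist"):cv2.imwrite(f"pics/{n}6.png",cams.get_image(n))
S=cam("side");u,v=proj(S,[.54,-.339,.12])[0].astype(int)
a=cv2.resize(cv2.imread("pics/side6.png")[v-75:v+75,u-75:u+75],(400,400),interpolation=2)
w=cv2.resize(cv2.imread("pics/wrist6.png"),(400,250));w=cv2.copyMakeBorder(w,0,150,0,0,0)
cv2.imwrite("pics/c6.png",np.hstack([a,w]))
E
```

```text
[ 0.86  0.5  -0.59  1.46  0.28  1.27  1.65] [ 0.06237422  1.8353085  -1.60181751] [ 0.10511935 -0.16615269 -0.04087651]
(array([ 0.00505436, -0.00218767, -0.00111725]), array([-0.03618598, -0.21505673, -0.21429799]))
```

View pics/c6.png

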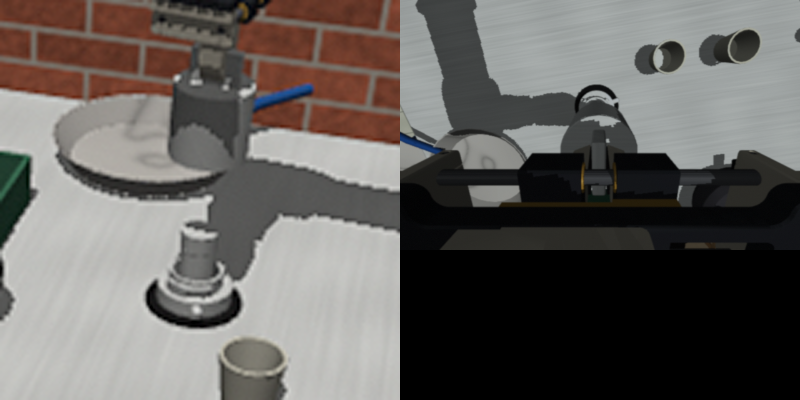

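Left crop: cover hangs above the base with the tin upright in it; cover outline about x 170–255, y 75–165. Right: bar firmly between the pads, tin/base just ahead. I'll check the hanging cover's tilt and centre against the calibration.

```bash
python3 - <<'E'
from h import *
S=cam("side");im=cv2.imread("pics/side6.png");s=readout.observe();R0=Ro.from_rotvec(s["ee_rot"])
p=s["position"];P=lambda h:proj(S,p+R0.apply([0,0,.0806-h]))[0]
u0,v0=proj(S,[.54,-.339,.12])[0].astype(int)-75
to=lambda q:((q-[u0,v0])*400/150).round(1).tolist()
print("axis rim/top/bar",to(P(0)),to(P(.075)),to(P(.109)))
# predicted silhouette: left/right extremes at heights
for h in(.0,.03,.07):
    c=p+R0.apply([0,0,.0806-h]);an=np.linspace(0,6.283,90);r=proj(S,c+.0395*np.c_[np.cos(an),np.sin(an),0*an])
    print(h,to(r[r[:,0].argmin()]),to(r[r[:,0].argmax()]),"vmax",to(r[r[:,1].argmax()]))
g=cv2.cvtColor(im,6).astype(int)
for v in range(v0+30,v0+63,3):
    row=im[v,u0+55:u0+105].astype(int);sat=row.max(1)-row.min(1)
    print(round((v-v0)*8/3),"".join("%4d"%k for k in g[v,u0+58:u0+102:1]))
E
```

```text
axis rim/top/bar [205.5, 150.4] [212.9, 79.1] [216.5, 45.0]
0.0 [165.4, 148.3] [245.8, 153.2] vmax [211.9, 169.1]
0.03 [167.7, 120.4] [249.3, 125.2] vmax [215.0, 140.7]
0.07 [171.0, 81.9] [254.1, 86.7] vmax [219.2, 101.4]
80  107 108 110 112 113 112 104 127 140  76  83  85  80 131 187 169 162 138  59  63  60  58  54  53  53  54  89 114  83  58  62  63  78  88  86  82  83  93  92  84  83  81  80  81
88   78  78  77  74  77  81  72  43  56  76  85  90  87  87  85  84  82  85  87  87  85  86  86  85  82 111 150 125  73  76  71  70 114 160 156 155 173 165  82  76  79  77  77  78
96  150 153 144 139 133 126  93  44  52  53  55  55  58  57  64  71  74  76  79  81  84  82  84  85  89  87  85  85  85  81  80  82 122 146 116  79  67  70  87  92  81  80  76  73
104  157 158 158 158 160 140  80  43  53  55  56  59  59  59  60  59  60  61  61  63  62  62  62  62  62  63  63  61  60  59  57  73  93  90  86  83  78  69  59  51  37  30  30  35
112  160 160 158 156 157 131  56  48  55  56  58  58  58  61  60  62  60  59  61  63  62  62  63  62  62  62  62  62  63  62  58  73  92  87  84  81  70  54 
[... 409 characters left out ...]
3  96  64  81 100  98 102 104 106 110 110 109 110 109 111 110 111 113 107  78  55  60  61  62  61  67  88  92  88  83  67 129 200 202 196 192 191 188 188 191
144  171 172 173 178 151  68  82  93  97 101 104 105 107 107 110 112 110 109 110 109 110 110 106 104 107  91  56  57  59  76  96  91  86  80  79 144 198 189 187 189 187 186 186 188
152  155 159 163 168 153  96  83  94  98 100 105 107 108 109 109 110 113 111 109 109 109 107 109 105 101 101 101  87  52  72  93  89  85  73 108 174 198 191 189 189 189 189 188 189
160  165 164 165 162 160 154 136 107  98  98 101 105 107 109 110 112 110 109 112 110 110 106 105 104 103 100  99  96  94  93  89  87  82  74  74  80  75  74  74  73  72  69 108 156
```

Request:
drive_tool([
  [[0,0,0],[0,-0.2,2.5],-1],
  [[0,0,0],[0,-0.2,5],-1],
  [[0,0,0],[0,-0.2,7.5],-1],
  [[0,0,0],[0,-0.2,10],-1],
  [[0,0,0],[0,-0.2,12],-1],
  [[0,0,0],[0,-0.2,13],-1],
  [[0,0,0],[0,-0.2,13],-1],
  [[0,0,0],[0,-0.2,13],-1],
  [[0,0,0],[0,-0.2,13],-1],
])

```text
clock: 13.28
position: [0.5411, -0.34, 0.1315]
ee_rot: [0.253, 3.129, -0.0]
force: [-0.4, -0.9, -2.0]
width: 0.127
gripper_force: 50.0
```

Request:
drive_tool([
  [[0,0,0],[-0.05,0.1,0.3],-1],
  [[0,0,0],[-0.05,0.1,0.6],-1],
  [[0,0,0],[-0.05,0.1,0.9],-1],
  [[0,0,0],[-0.05,0.1,1.2],-1],
  [[0,0,0],[-0.05,0.1,1.2],-1],
])

```text
clock: 13.7
position: [0.5401, -0.3393, 0.1172]
ee_rot: [-0.254, -3.13, -0.001]
force: [-0.4, -0.0, -2.2]
width: 0.129
gripper_force: 50.0
```

No contact yet; the tabs are past the neck's top. Continue down.

Request:
drive_tool([
  [[0,0,0],[0,0,0.3],-1],
  [[0,0,0],[0,0,0.6],-1],
  [[0,0,0],[0,0,0.8],-1],
  [[0,0,0],[0,0,1.0],-1],
  [[0,0,0],[0,0,1.0],-1],
  [[0,0,0],[0,0,1.0],-1],
])

```text
clock: 14.2
position: [0.5404, -0.3393, 0.1077]
ee_rot: [-0.254, -3.131, -0.001]
force: [0.4, -0.0, -2.3]
width: 0.124
gripper_force: 50.0
```

Request:
drive_tool([
  [[0,0,0],[0,0,0.15],-1],
  [[0,0,0],[0,0,0.3],-1],
  [[0,0,0],[0,0,0.35],-1],
  [[0,0,0],[0,0,0.35],-1],
])

```text
clock: 14.53
position: [0.5407, -0.3394, 0.1047]
ee_rot: [0.254, 3.131, 0.0]
force: [-1.2, 0.7, 1.9]
width: 0.124
gripper_force: 50.0
```

Request:
drive_tool([
  [[0,0,0],[0,0,0.08],-1],
  [[0,0,0],[0,0,0.08],-1],
  [[0,0,0],[0,0,0.08],-1],
])

```text
clock: 14.78
position: [0.5407, -0.3394, 0.1047]
ee_rot: [0.254, 3.131, -0.0]
force: [-3.1, 2.3, 8.6]
width: 0.128
gripper_force: 50.0
```

```bash
python3 - <<'E'
from h import *
s=readout.observe();print(s["position"],s["force"],s["ft_torque"],s["joints"].round(2))
S=cam("side");im=cams.get_image("side");cv2.imwrite("pics/side7.png",im);u,v=proj(S,[.54,-.339,.06])[0].astype(int)
a=cv2.resize(im[v-50:v+50,u-65:u+65],None,fx=6,fy=6,interpolation=2);cv2.imwrite("pics/c7.png",a)
E
```

```text
[ 0.54071087 -0.33936623  0.10469821] [-3.10719795  2.34166019  8.58268721] [ 0.41416765  0.61461685 -0.06180486] [ 0.83  0.64 -0.54  1.64  0.38  0.97  1.57]
```

View pics/c7.png

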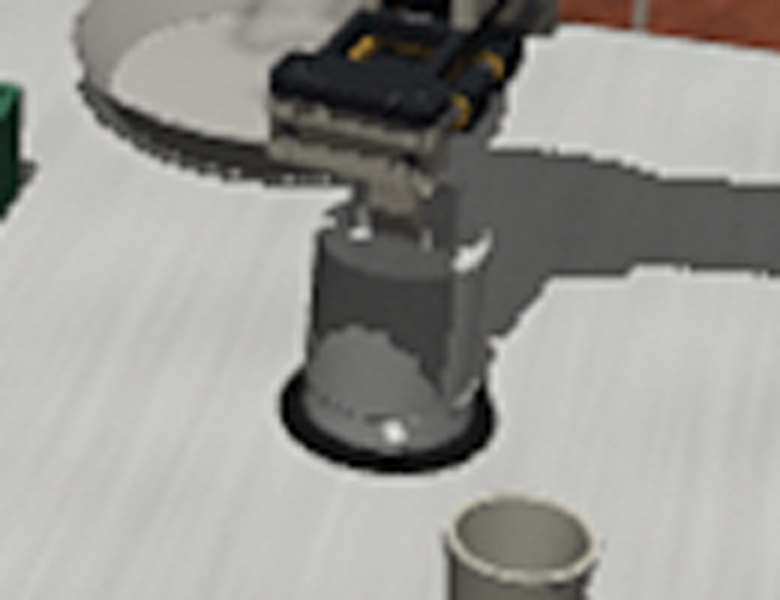

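The crop shows the cover seated on the base's shoulder (rim at (390,410)), upright, with the ear at (393,432) below it. Now twist clockwise.

Request:
drive_tool([
  [[0,0,0.08],[0,0,-0.05],-1],
  [[0,0,0.16],[0,0,-0.05],-1],
  [[0,0,0.24],[0,0,-0.05],-1],
  [[0,0,0.32],[0,0,-0.05],-1],
  [[0,0,0.4],[0,0,-0.05],-1],
  [[0,0,0.48],[0,0,-0.05],-1],
  [[0,0,0.56],[0,0,-0.05],-1],
  [[0,0,0.56],[0,0,-0.05],-1],
])

```text
clock: 15.5
position: [0.5411, -0.3397, 0.1047]
ee_rot: [1.114, 2.936, -0.0]
force: [0.3, 0.3, 2.7]
width: 0.128
gripper_force: 50.0
```

```bash
python3 - <<'E'
from h import *
s=readout.observe();R=Ro.from_rotvec(s["ee_rot"]).as_matrix();print(s["position"],s["force"],s["ft_torque"],np.degrees(np.arctan2(R[1,1],R[0,1])),R[2],s["width"])
E
```

```text
[ 0.54106915 -0.33965251  0.10471711] [0.31626564 0.30534753 2.73726819] [ 0.01479449 -0.00782117 -0.13368899] 48.42482736309807 [-1.27187306e-03  4.45375164e-04 -9.99999092e-01] 0.12775686568984362
```

Request:
drive_tool([
  [[0,0,0.08],[0,0,0],-1],
  [[0,0,0.16],[0,0,0],-1],
  [[0,0,0.24],[0,0,0],-1],
  [[0,0,0.32],[0,0,0],-1],
  [[0,0,0.4],[0,0,0],-1],
  [[0,0,0.48],[0,0,0],-1],
  [[0,0,0.54],[0,0,0],-1],
  [[0,0,0.58],[0,0,0],-1],
  [[0,0,0.61],[0,0,0],-1],
  [[0,0,0.61],[0,0,0],-1],
])

```text
clock: 16.33
position: [0.5411, -0.3396, 0.1047]
ee_rot: [1.938, 2.471, 0.001]
force: [-0.2, -0.8, 5.5]
width: 0.122
gripper_force: 50.0
```

```bash
cat > st.py <<'E'
from h import *
s=readout.observe();R=Ro.from_rotvec(s["ee_rot"]).as_matrix();print(s["position"],s["force"],s["ft_torque"],"yaw",np.degrees(np.arctan2(R[1,1],R[0,1])),R[2],s["width"],s["joints"].round(2))
E
python3 st.py
```

```text
[ 0.54105384 -0.33961325  0.10471262] [-0.18780195 -0.82983572  5.52201608] [-0.10184407  0.11054476  0.02630307] yaw 13.773633274024021 [-6.74453434e-04  1.02165638e-03 -9.99999251e-01] 0.1222749971528806 [ 0.64  0.59 -0.25  1.66  0.17  0.92  0.57]
```

Request:
drive_tool([
  [[0,0,0.02],[0,0,0],-1],
  [[0,0,0.04],[0,0,0],-1],
  [[0,0,0.06],[0,0,0],-1],
  [[0,0,0.08],[0,0,0],-1],
  [[0,0,0.08],[0,0,0],-1],
])

```text
clock: 16.75
position: [0.5401, -0.3394, 0.1047]
ee_rot: [-2.034, -2.394, 0.001]
force: [-4.3, -0.4, 7.9]
width: 0.126
gripper_force: 50.4
```

```bash
python3 st.py
```

```text
[ 0.54014507 -0.33940405  0.10468989] [-4.33778292 -0.41794845  7.93203095] [0.12707092 0.73845721 0.75023792] yaw 9.285101901336494 [-2.39719954e-06 -5.34808699e-04 -9.99999857e-01] 0.12587897998339712 [ 0.63  0.58 -0.23  1.66  0.16  0.92  0.5 ]
```

Request:
drive_tool([
  [[0,0,0.02],[0,0,0],-1],
  [[0,0,0.04],[0,0,0],-1],
  [[0,0,0.04],[0,0,0],-1],
  [[0,0,0.04],[0,0,0],-1],
])

```text
clock: 17.08
position: [0.5421, -0.3388, 0.1048]
ee_rot: [2.08, 2.352, 0.003]
force: [3.7, 0.8, 5.2]
width: 0.126
gripper_force: 50.0
```

```bash
python3 st.py
```

```text
[ 0.5421094  -0.33877113  0.10477243] [3.69453075 0.84812079 5.16268082] [ 0.38730094 -0.81018893  0.21045243] yaw 7.027324510561703 [ 8.05547091e-05  2.90022625e-03 -9.99995791e-01] 0.1256959762423907 [ 0.62  0.58 -0.22  1.66  0.15  0.91  0.47]
```

Request:
drive_tool([
  [[0,0,0],[0,0,-0.1],-0.4],
  [[0,0,0],[0,0,-0.1],-0.4],
  [[0,0,0],[0,0,-0.1],-0.4],
  [[0,0,0],[0,0,-0.1],-0.4],
  [[0,0,0],[0,0,-0.1],-0.4],
  [[0,0,0],[0,0,-0.1],-0.4],
  [[0,0,0],[0,0,-2],-0.4],
  [[0,0,0],[0,0,-5],-0.4],
  [[0,0,0],[0,0,-9],-0.4],
  [[0,0,0],[-3,0,-13],-0.4],
  [[0,0,0],[-6,0,-16],-0.4],
  [[0,0,0],[-7.5,0,-16],-0.4],
  [[0,0,0],[-7.5,0,-16],-0.4],
  [[0,0,0],[-7.5,0,-16],-0.4],
])

```text
clock: 18.25
position: [0.5489, -0.4154, 0.264]
ee_rot: [2.088, 2.347, 0.0]
force: [0.4, 0.7, -1.0]
width: 0.299
gripper_force: 0.0
```

```bash
python3 - <<'E'
from h import *
s=readout.observe();C=cam("wrist");im=cams.get_image("wrist");cv2.imwrite("pics/w8.png",im);print(s["position"],s["force"])
g=cv2.cvtColor(im,6)
E=lambda a:np.array([np.cos(np.radians(a)),np.sin(np.radians(a)),0])
c=np.array([.540,-.339,0])
for h in(.024,.099,.133):print(h,proj(C,c+[0,0,h]+np.outer([-.025,0,.025],E(101))).round(1).tolist())
u,v=proj(C,c+[0,0,.133])[0].astype(int)
# line segments near bar, cast on z=.133
ls=cv2.createLineSegmentDetector().detect(cv2.resize(g[v-60:v+60,u-60:u+60],None,fx=4,fy=4,interpolation=2))[0][:,0]
for l in ls:
    q=(l+.5)/4-.5+[u-60,v-60,u-60,v-60];A,B=onz(C,*q[:2],.133),onz(C,*q[2:],.133);d=B-A
    if np.linalg.norm(d)>.02:print(q.round(1),A[:2].round(4),B[:2].round(4),np.linalg.norm(d).round(4),(np.degrees(np.arctan2(d[1],d[0]))%180).round(1))
E
```

```text
[ 0.54888102 -0.4153992   0.26401715] [ 0.40500272  0.67205745 -1.00317206]
0.024 [[319.2, 135.2], [317.8, 116.3], [316.4, 96.6]]
0.099 [[319.5, 139.7], [317.8, 116.5], [316.1, 92.1]]
0.133 [[319.7, 142.5], [317.8, 116.6], [315.9, 89.3]]
[314.3  98.  315.1 142. ] [ 0.5346 -0.3224] [ 0.5401 -0.3636] 0.0416 97.5
[326.7  97.  326.9 120.8] [ 0.5464 -0.3201] [ 0.5492 -0.3419] 0.0219 97.5
```

```bash
python3 - <<'E'
from h import *
import pickle
for n in("w2","w3","w8"):
    C=pickle.load(open(n+".pkl","rb")) if n!="w8" else cam("wrist");g=cv2.cvtColor(cv2.imread(f"pics/{n}.png"),6).astype(np.float32)
    for a0 in(101,281):
        pts=[]
        for r in(.045,.048,.051):
            an=np.radians(a0+np.arange(-22,22.1,1));P=np.c_[.540+r*np.cos(an),-.339+r*np.sin(an),0*an+.022]
            q=proj(C,P).astype(np.float32);b=cv2.remap(g,q[:,:1],q[:,1:],1)[:,0]
            th=(b.max()+b.min())/2;on=np.where(b>th)[0]
            print(n,a0,r,b[::2].astype(int).tolist())
E
```

```text
w2 101 0.045 [12, 12, 12, 12, 12, 13, 12, 12, 28, 77, 136, 160, 163, 162, 151, 109, 43, 10, 11, 11, 13, 13, 12]
w2 101 0.048 [50, 54, 49, 43, 43, 47, 42, 37, 46, 85, 138, 161, 164, 161, 143, 93, 48, 35, 39, 37, 34, 39, 40]
w2 101 0.051 [150, 155, 153, 149, 146, 146, 146, 146, 145, 136, 141, 153, 156, 157, 148, 141, 143, 147, 144, 143, 140, 140, 144]
w2 281 0.045 [6, 7, 7, 7, 5, 5, 6, 15, 63, 122, 152, 160, 160, 148, 106, 47, 12, 7, 5, 9, 9, 9, 10]
w2 281 0.048 [22, 17, 14, 15, 16, 17, 16, 18, 60, 119, 150, 159, 159, 148, 107, 52, 21, 20, 25, 25, 22, 20, 27]
w2 281 0.051 [118, 114, 121, 126, 128, 130, 131, 115, 86, 109, 147, 155, 155, 143, 113, 114, 113, 111, 122, 125, 122, 125, 123]
w3 101 0.045 [11, 12, 12, 12, 11, 12, 12, 12, 29, 83, 141, 163, 166, 165, 152, 106, 41, 12, 12, 13, 12, 13, 13]
w3 101 0.048 [73, 72, 69, 65, 67, 70, 69, 69, 70, 92, 136, 163, 166, 164, 149, 105, 68, 67, 67, 65, 58, 55, 60]
w3 101 0.051 [155, 158, 159, 155, 152, 152, 152, 153, 153, 144, 146, 157, 159, 160, 150, 144, 152, 156, 153, 152, 151, 150, 151]
w3 281 0.045 [4, 4, 4, 3, 4, 4, 5, 11, 33, 57, 65, 69, 
[... 276 characters left out ...]
, 161, 161, 161, 161, 161, 161, 161, 161, 161, 161, 161, 161, 161, 161, 161, 162, 162, 161, 161, 161, 161, 161]
w8 101 0.048 [161, 160, 160, 160, 159, 157, 156, 155, 153, 153, 154, 157, 157, 157, 154, 148, 142, 136, 129, 135, 127, 120, 116]
w8 101 0.051 [150, 149, 153, 150, 135, 130, 137, 136, 130, 122, 132, 153, 160, 158, 143, 123, 118, 112, 115, 112, 110, 105, 112]
w8 281 0.045 [126, 129, 123, 112, 84, 60, 55, 57, 57, 59, 59, 59, 64, 92, 130, 145, 148, 150, 151, 151, 155, 153, 155]
w8 281 0.048 [31, 37, 37, 33, 28, 29, 32, 33, 37, 51, 61, 62, 61, 65, 67, 68, 71, 71, 69, 73, 75, 85, 95]
w8 281 0.051 [57, 56, 55, 57, 56, 56, 56, 55, 56, 59, 61, 60, 60, 57, 52, 54, 56, 56, 55, 54, 55, 55, 57]
```

```bash
python3 - <<'E'
from h import *
import pickle
def mids(n,C,rs,z,half,c=np.array([.540,-.339]),a=101):
    g=cv2.cvtColor(cv2.imread(f"pics/{n}.png"),6).astype(np.float32);t=np.radians(a);d=np.array([np.cos(t),np.sin(t)]);m=np.array([d[1],-d[0]]);out=[]
    w=np.arange(-half,half,.0005)
    for r in rs:
        P=c+r*d+w[:,None]*m;q=proj(C,np.c_[P,0*w+z]).astype(np.float32);b=cv2.GaussianBlur(cv2.remap(g,q[:,:1],q[:,1:],1),(1,5),0)[:,0]
        k=np.gradient(b);i,j=k.argmax(),k.argmin();out.append((r,w[i],w[j],(w[i]+w[j])/2))
    return np.array(out)
for n in("w2","w3"):
    C=pickle.load(open(n+".pkl","rb"));o=mids(n,C,[-.048,-.047,-.046,-.045,-.044,.044,.045,.046,.047,.048],.022,.012)
    p=np.polyfit(o[:,0],o[:,3],1);print(n,(o*1e3).round(1).tolist(),"angle",101-np.degrees(np.arctan(p[0])),"off",p[1])
C=cam("wrist");o=mids("w8",C,np.arange(-.018,.019,.004),.133,.011,np.array([.542,-.339]),98);print((o*1e3).round(1).tolist())
g=cv2.cvtColor(cv2.imread("pics/w8.png"),6);print(g[84:150:5,300:338].tolist())
E
```

```text
w2 [[-48.0, -4.5, 5.5, 0.5], [-47.0, -4.5, 5.5, 0.5], [-46.0, -4.5, 5.5, 0.5], [-45.0, -4.5, 5.5, 0.5], [-44.0, -4.0, 5.5, 0.8], [44.0, -7.0, 3.0, -2.0], [45.0, -7.0, 3.0, -2.0], [46.0, -7.0, 3.0, -2.0], [47.0, -6.5, 3.0, -1.7], [48.0, -6.5, 3.0, -1.7]] angle 102.52063210496316 off -0.0006749999999999902
w3 [[-48.0, -1.0, 5.5, 2.3], [-47.0, -0.5, 6.0, 2.8], [-46.0, -5.0, 6.0, 0.5], [-45.0, -4.5, 6.5, 1.0], [-44.0, -4.5, 6.0, 0.8], [44.0, -7.0, 3.0, -2.0], [45.0, -6.5, 3.0, -1.7], [46.0, -6.5, 3.0, -1.7], [47.0, -6.5, 2.5, -2.0], [48.0, -6.0, 2.0, -2.0]] angle 103.09693280580468 off -0.00022499999999998988
[[-18.0, -5.0, -8.0, -6.5], [-14.0, -5.0, -9.0, -7.0], [-10.0, -5.0, -8.5, -6.7], [-6.0, -5.0, -8.0, -6.5], [-2.0, -5.0, -8.5, -6.7], [2.0, -5.0, -8.5, -6.7], [6.0, -5.0, -7.5, -6.2], [10.0, -5.0, -9.0, -7.0], [14.0, -4.5, -7.0, -5.7], [18.0, -4.5, -6.5, -5.5]]
[[86, 120, 144, 154, 161, 161, 161, 161, 162, 162, 162, 162, 161, 162, 162, 161, 162, 162, 162, 161, 162, 162, 162, 162, 161, 162, 162, 161, 162, 162, 162, 161, 161, 162, 161, 161, 160, 160], [160, 160, 160, 160, 160, 161, 16
[... 1716 characters left out ...]
9, 159, 159, 159, 152, 123, 94, 76, 78, 116, 146, 157, 158, 155, 154, 155, 154, 154, 149, 135, 128, 143, 157, 160, 160, 159, 160, 159, 160, 160, 160, 160], [160, 160, 159, 159, 159, 159, 158, 160, 159, 160, 159, 150, 113, 75, 74, 112, 144, 155, 156, 153, 153, 153, 153, 152, 147, 132, 119, 137, 155, 159, 159, 159, 159, 159, 158, 158, 158, 159], [154, 156, 156, 156, 157, 156, 156, 157, 156, 156, 147, 113, 76, 63, 62, 62, 63, 62, 62, 62, 62, 62, 64, 83, 125, 150, 155, 155, 156, 156, 156, 155, 155, 156, 156, 155, 155, 154], [25, 19, 25, 45, 79, 110, 130, 143, 150, 154, 154, 148, 122, 85, 66, 62, 62, 62, 63, 63, 63, 64, 82, 126, 152, 157, 157, 157, 157, 156, 155, 152, 147, 141, 128, 106, 83, 67]]
```

```bash
python3 - <<'E'
from h import *
R=down(np.radians(7.4));print(rel([.5423,-.339,.155],R),rel([.5423,-.339,.1055],R))
R2=down(np.radians(12.6));print("then",rel([.5396,-.339,.1055],R2,np.array([.5423,-.339,.1055]),R))
E
```

```text
(array([-0.0005195 , -0.00152123, -0.01066489]), array([ 7.47376033,  0.21546079, 10.84084121])) (array([-0.0005195 , -0.00152123, -0.01066489]), array([ 7.4662441 ,  0.2180724 , 15.79083481]))
then (array([ 0.        ,  0.        , -0.09075712]), array([ 0.03477481, -0.26775121,  0.        ]))
```

The bar sits about 5° past the ears' line (97.5° vs 102.6°) with the cover pushed about 2.5 mm sideways, as if it pivoted on one stop; I'll regrip and bring it back to centre and in line.

Request:
drive_tool([
  [[0,0,-0.01],[4,0.1,3],-0.4],
  [[0,0,-0.01],[7.5,0.2,5],-0.4],
  [[0,0,-0.01],[7.5,0.2,8],-0.4],
  [[0,0,-0.01],[7.5,0.2,11],-0.4],
  [[0,0,-0.01],[7.5,0.2,13],-0.4],
  [[0,0,-0.01],[7.5,0.2,15],-0.4],
  [[0,0,-0.01],[7.5,0.2,15.8],-0.4],
  [[0,0,-0.01],[7.5,0.2,15.8],-0.4],
  [[0,0,-0.01],[7.5,0.2,15.8],-1],
  [[0,0,-0.01],[7.5,0.2,15.8],-1],
  [[0,0,-0.01],[7.5,0.2,15.8],-1],
  [[0,0,-0.01],[7.5,0.2,15.8],-1],
  [[0,0,-0.01],[7.5,0.2,15.8],-1],
  [[0,0,-0.01],[7.5,0.2,15.8],-1],
  [[0,0,-0.01],[7.5,0.2,15.8],-1],
], newtons=30)

```text
clock: 19.55
position: [0.5428, -0.3394, 0.1075]
ee_rot: [2.073, 2.359, 0.001]
force: [-2.5, 0.7, 6.5]
width: 0.125
gripper_force: 30.0
```

```bash
python3 st.py
```

```text
[ 0.54275293 -0.33942461  0.10746246] [-2.52095662  0.7412476   6.50575623] [0.20675618 0.63194301 0.10433274] yaw 7.380581942936017 [-5.90975612e-04  1.10825354e-03 -9.99999211e-01] 0.12489791284204357 [ 0.62  0.58 -0.22  1.65  0.15  0.92  0.48]
```

Request:
drive_tool([
  [[0,0,-0.03],[0,-0.1,0],-1],
  [[0,0,-0.06],[0,-0.2,0],-1],
  [[0,0,-0.09],[0,-0.3,0],-1],
  [[0,0,-0.09],[0,-0.3,0],-1],
  [[0,0,-0.09],[0,-0.3,0],-1],
  [[0,0,-0.09],[0,-0.3,0],-1],
])

```text
clock: 20.05
position: [0.5407, -0.3394, 0.1074]
ee_rot: [1.965, 2.449, 0.002]
force: [0.6, 1.2, 6.7]
width: 0.13
gripper_force: 30.0
```

```bash
python3 st.py
```

```text
[ 0.54066984 -0.33936733  0.10739858] [0.61040843 1.1763683  6.7008883 ] [ 0.33074836 -0.07776633  0.12747254] yaw 12.503972534004475 [-6.34246352e-04  2.43075798e-03 -9.99996845e-01] 0.12962004046738224 [ 0.64  0.58 -0.24  1.66  0.17  0.92  0.55]
```

Request:
drive_tool([
  [[0,0,0.015],[0,-0.05,0],-1],
  [[0,0,0.03],[0,-0.05,0],-1],
  [[0,0,0.03],[0,-0.05,0],-1],
  [[0,0,0.03],[0,-0.05,0],-1],
])

```text
clock: 20.38
position: [0.5403, -0.3396, 0.1073]
ee_rot: [2.001, 2.419, 0.002]
force: [-0.0, 2.1, 5.3]
width: 0.128
gripper_force: 30.0
```

```bash
python3 st.py
```

```text
[ 0.5403082  -0.33955981  0.10734551] [-0.02864419  2.11574247  5.26980674] [ 0.24204163 -0.19588283  0.20382685] yaw 10.803475700375788 [-8.76336592e-04  2.48377541e-03 -9.99996531e-01] 0.12781036865916537 [ 0.63  0.58 -0.23  1.66  0.16  0.92  0.53]
```

Request:
drive_tool([
  [[0,0,0.015],[0,0,0],-1],
  [[0,0,0.015],[0,0,0],-1],
  [[0,0,0.015],[0,0,0],-1],
])

```text
clock: 20.63
position: [0.5409, -0.3395, 0.1074]
ee_rot: [2.018, 2.403, 0.003]
force: [2.4, 0.5, 6.9]
width: 0.131
gripper_force: 30.0
```

```bash
python3 st.py
```

```text
[ 0.54087046 -0.33948356  0.10743022] [2.35509417 0.53721337 6.91884495] [ 0.41088686 -0.72412708 -0.0146923 ] yaw 9.952853511786635 [-9.38842457e-04  3.52643456e-03 -9.99993341e-01] 0.13126161191668692 [ 0.63  0.58 -0.23  1.66  0.16  0.92  0.52]
```

Request:
drive_tool([
  [[0,0,-0.02],[0,-0.05,0],-1],
  [[0,0,-0.02],[0,-0.05,0],-1],
  [[0,0,-0.02],[0,-0.05,0],-0.4],
  [[0,0,-0.02],[0,-0.05,0],-0.4],
  [[0,0,-0.02],[0,-0.05,0],-0.4],
  [[0,0,-0.02],[0,-0.05,0],-0.4],
  [[0,0,-0.02],[0,-0.05,0],-0.4],
  [[0,0,-0.02],[0,-0.05,-2],-0.4],
  [[0,0,-0.02],[0,0,-5],-0.4],
  [[0,0,-0.02],[0,0,-9],-0.4],
  [[0,0,-0.02],[-3,0,-13],-0.4],
  [[0,0,-0.02],[-6,0,-16],-0.4],
  [[0,0,-0.02],[-7.5,0,-16],-0.4],
  [[0,0,-0.02],[-7.5,0,-16],-0.4],
  [[0,0,-0.02],[-7.5,0,-16],-0.4],
])

```text
clock: 21.88
position: [0.5515, -0.415, 0.2659]
ee_rot: [1.999, 2.423, -0.0]
force: [-0.1, 1.7, -0.5]
width: 0.3
gripper_force: 0.0
```

```bash
cat > bar.py <<'E'
from h import *
import sys
s=readout.observe();C=cam("wrist");im=cams.get_image("wrist");cv2.imwrite(f"pics/{sys.argv[1]}.png",im)
R=Ro.from_rotvec(s["ee_rot"]).as_matrix();print(s["position"],s["force"],"yaw",np.degrees(np.arctan2(R[1,1],R[0,1])))
g=cv2.cvtColor(im,6);c=np.array([.540,-.339,.133]);u,v=proj(C,c)[0].astype(int);print("axis px",proj(C,c)[0])
ls=cv2.createLineSegmentDetector().detect(cv2.resize(g[v-60:v+60,u-60:u+60],None,fx=4,fy=4,interpolation=2))[0][:,0]
for l in ls:
    q=(l+.5)/4-.5+[u-60,v-60,u-60,v-60];A,B=onz(C,*q[:2],.133),onz(C,*q[2:],.133);d=B-A
    if np.linalg.norm(d)>.015:print(q.round(1),A[:2].round(4),B[:2].round(4),np.linalg.norm(d).round(4),(np.degrees(np.arctan2(d[1],d[0]))%180).round(1))
# shell top edge: circle at z=.099
cs=cv2.HoughCircles(cv2.GaussianBlur(cv2.resize(g[v-60:v+60,u-60:u+60],None,fx=4,fy=4,interpolation=2),(7,7),0),cv2.HOUGH_GRADIENT,1,400,param1=60,param2=12,minRadius=120,maxRadius=200)
if cs is not None:
    a=cs[0][0]/4;print("shell circle",a,onz(C,a[0]-.4+u-60,a[1]-.4+v-60,.099),"r mm",a[2]/C[0][0,0]*1e3*(C[1]@c+C[2])[2])
E
python3 bar.py w9
```

```text
[ 0.55152065 -0.41504434  0.26587703] [-0.06600333  1.72641234 -0.52992266] yaw 10.964898722915272
axis px [321.01567682 116.6699117 ]
[288.1 130.9 298.4 144.6] [ 0.5104 -0.3586] [ 0.5228 -0.3699] 0.0168 137.6
[282.8 122.7 283.5 105.5] [ 0.5039 -0.3518] [ 0.5022 -0.3357] 0.0162 96.3
[316.1  92.  315.8 140.8] [ 0.5309 -0.3176] [ 0.5394 -0.3628] 0.046 100.6
[325.8 138.9 325.9  91.1] [ 0.5489 -0.3591] [ 0.54  -0.315] 0.045 101.4
[327.9  98.  327.9 139.8] [ 0.5432 -0.3207] [ 0.5511 -0.3596] 0.0397 101.6
shell circle [62.125 59.625 37.375] [ 0.54195386 -0.33721677  0.099     ] r mm 36.77376328403102
```

```bash
python3 - <<'E'
from h import *
S=cam("side");im=cams.get_image("side");cv2.imwrite("pics/side9.png",im);o=cv2.imread("pics/side7.png")
g,h=[cv2.cvtColor(k,6).astype(np.float32) for k in(im,o)]
# silhouette edges, left/right, and rim/foot boundary
c=np.array([.54,-.339,0])
for z in(.03,.05,.07,.09):
    an=np.linspace(0,6.283,180);r=proj(S,c+[0,0,z]+.0395*np.c_[np.cos(an),np.sin(an),0*an]);L,Rr=r[r[:,0].argmin()],r[r[:,0].argmax()]
    e=[]
    for k in(g,h):
        for P in(L,Rr):
            x=np.arange(P[0]-4,P[0]+4.1,.25,dtype=np.float32)[None];b=cv2.remap(k,x,np.full_like(x,P[1]),1)[0];e.append(round(float(x[0][np.abs(np.gradient(b)).argmax()]-P[0]),1))
    print(z,"now L,R",e[:2],"seated before",e[2:])
u,v=proj(S,c+[0,0,.024])[0].astype(int)
for uu in(u-6,u,u+6):print([int(x) for x in g[v-2:v+26,uu]],[int(x) for x in h[v-2:v+26,uu]])
for n,C in(("side",S),("top",cam("top"))):
    a=cv2.imread(f"pics/{n}0.png").astype(int);b=im if n=="side" else cams.get_image("top")
    for nm,X in(("cup_a",[.46,-.046,.03]),("cup_b",[.458,-.186,.03])):
        p=proj(C,X)[0].astype(int);w=11;d=np.abs(a-b)[p[1]-w:p[1]+w,p[0]-w:p[0]+w];print(n,nm,d.mean().round(1))
E
```

```text
0.03 now L,R [-0.2, 2.7] seated before [-0.2, 2.7]
0.05 now L,R [0.3, 0.0] seated before [0.3, 4.0]
0.07 now L,R [-0.2, 0.3] seated before [-0.2, 0.3]
0.09 now L,R [1.3, 0.5] seated before [0.3, -0.5]
[108, 108, 107, 108, 106, 106, 108, 107, 109, 93, 100, 117, 115, 120, 98, 48, 20, 15, 13, 160, 208, 197, 194, 193, 192, 193, 195, 195] [108, 109, 108, 110, 110, 111, 111, 113, 112, 95, 99, 116, 118, 121, 99, 48, 20, 15, 16, 162, 212, 199, 197, 195, 197, 195, 196, 199]
[110, 110, 110, 110, 112, 110, 109, 111, 110, 109, 89, 147, 181, 174, 141, 109, 85, 0, 2, 20, 156, 202, 193, 191, 192, 193, 193, 194] [112, 112, 111, 110, 111, 112, 110, 112, 113, 112, 91, 149, 184, 176, 143, 109, 88, 2, 4, 22, 157, 207, 195, 194, 196, 196, 197, 196]
[106, 104, 103, 106, 104, 102, 102, 101, 99, 98, 101, 106, 104, 104, 108, 88, 39, 21, 12, 46, 160, 201, 193, 192, 192, 192, 192, 192] [60, 57, 56, 74, 98, 102, 100, 100, 100, 96, 103, 107, 105, 106, 110, 89, 40, 21, 14, 48, 163, 205, 197, 194, 195, 195, 194, 195]
side cup_a 1.8
side cup_b 25.9
top cup_a 7.7
top cup_b 10.8
```

```bash
python3 -c "
from cell import job;print(job.sign_off())"
```

```text
the job is handed in; nothing more can be done
None
```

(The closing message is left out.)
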